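Rack the painted display bases and start the dryer

ROBOT

A 6-joint arm with a two-finger parallel gripper is mounted at the origin on the work surface. World frame = base frame: x ahead of the robot, y to its left, z up, the work surface at z = 0. Lengths are in m, angles in rad, forces in N, time in s.
With the tool pointing down it reaches from about 0.3 to 0.85 m from the base axis. Payload 4.2 kg.
Tool frame: the origin (TCP) lies midway between the tips of the shut fingers; the grasp point (between the pads) lies robot.pinch_z behind it (robot.pinch_z is the distance from the TCP to the grasp point, in m); z points along the fingers, x is the direction in which the jaws open and shut, and the axes are right-handed (so a half turn about z gives the same grasp; the last joint's range is limited). The gripper opens to 91 mm and grips with 3 to 60 N. Pads are 32 mm wide; open, the fingers measure 118 mm over their backs; the gripper's body (76 mm by 178 mm) begins 60 mm behind the grasp point.
Start: joints at [-1.195, 0.32, 1.565, -0, 1.257, -0.02], TCP at [0.222, -0.531, 0.214] pointing down, gripper open.
Joint ranges: [-3.11, 3.11], [-0.84, 2.01], [0.21, 2.61], [-1.34, 4.49], [0.05, 2.63], [-2.56, 2.56]. Speed limits (rad/s): [2.57, 2.57, 3.14, 3.14, 3.14, 3.14].

INTERFACE

Orientations are given as a 3x3 rotation matrix whose columns are the frame's x, y, z axes.
In Python, from workcell import robot gives the robot as it stands. Calls block until the motion is done:
- robot.move_pose(position, orientation): joint-space move of the TCP to a pose.
- robot.move_l(position, orientation=None, velocity=0.15): straight line of the TCP; orientation=None keeps the orientation; velocity is the mean speed in m/s.
- robot.goto_joints(angles): joint-space move.
- robot.move_gripper(opening, effort=None): finger opening in m; effort is the grip in N (None keeps the last); returns when the fingers have stopped.
- robot.dwell(seconds).
- robot.ik(position, orientation): joint angles nearest the present ones, or None.
- robot.get_state(): the state.
- robot.snapshot(name): name is "scene" or "top"; returns a dict with "img" (420x560x3 uint8, red, green, blue), "fov_y" (degrees; the focal length in pixels is half the picture's height over the tangent of half this angle, whatever the lens; pixels are square), "cx", "cy" (the principal point, pixels), "R" (3x3) and "t" (3): a world point X has camera coordinates R X + t. Camera axes: x right, y down, z forward; pixel columns grow to the right and rows downward; lengths in m; the calibration is good to about 2 mm. A picture is of the moment at which its call begins. There is no depth.
A pose or a line that the arm cannot do raises robot.IKError and nothing moves.
- robot.job_done(): hands the job in, once; it reports no verdict.
The state is a dict: "clock": time; "q": joint angles; "joint_vel": joint speeds; "tau": joint torques, N m; "position": TCP position; "tcp_rot": TCP orientation; "ft_force": force on the tool from outside, world axes, zero at the start; "ft_torque": the same for the moment, N m; "opening": finger opening in m.
Only numpy, scipy, OpenCV 4.12 (cv2) and the standard library are available. Lean on these libraries where they do the work, as an engineer would, in place of code of your own. Each camera call takes 0.05 s, during which the arm holds its last target. There are 200 camera calls.

TASK

The two painted display bases are leaning on their little easels: first stand the larger one upright in the end gap of the drying rack nearest the dryer, then the smaller one upright in the opposite end gap, setting each down on the rails rather than letting it drop. Then start the dryer: take its lever through the zigzag gate to the far end of the last slot. Let go of everything at the end and leave the base already in the middle gap and the other things on the table where they are.

Things in the scene. Friction and masses are not known exactly. Their poses are not given: they have to be found in the camera images.
- large_disc: Larger display base: plain brown wooden disc, 100 mm in diameter, 9 mm thick, about 50 g. Origin at its centre; z = normal of its faces. It starts on its easel, leaning 35 degrees from vertical with its top towards the robot, z pointing up and away from the robot. Its top can be pinched across its thickness with the tool tilted along the disc, and drawn off along the disc's own plane.
- small_disc: Smaller display base: same wood, 84 mm in diameter, 9 mm thick, about 35 g. Origin and axes as for the larger one, leaning in the same way on its own easel.
- easel_large: Fixed easel of the larger disc (which easel stands left changes): base board 120 x 84 x 12 mm, two 8 mm steel bars 27 mm either side of the middle, behind the disc (robot's side), ending 39 mm along the face short of its top rim, two pegs under its rim. Between the bars the disc's underside is free. Origin on the table under the middle; x away from the robot at yaw 0 (yaw within 0.2 rad).
- easel_small: Fixed easel of the smaller disc, built alike; its bars end 32 mm short of that disc's top rim. Origin and axes as for the other easel.
- spare_disc: Third base, same wood, 92 mm in diameter, 9 mm thick, already standing in the middle gap of the rack, its top 107 mm above the table. Origin at its centre, z = face normal. To be left alone.
- rack: Fixed drying rack, 85 x 156 mm: two rails along its y, 50 mm apart, tops 22 mm high; three gaps 42 mm apart along y. Each gap lies between 4 steel tines (x = +-25 mm) 68 mm high, 15 mm clear, flared to 24 mm at the top. A disc stands there with faces square to y, rim on both rails. Origin on the table, mid-rack; x away from robot at yaw 0 (within 0.3 rad), +y end by the dryer.
- gap_dryer (a point): Middle of the end gap nearest the dryer (+y end), at the height of the rail tops, 22 mm above the table. The larger disc seated here has its centre 44 mm above this point, 66 mm above the table.
- gap_far (a point): Middle of the opposite end gap (-y end), at the height of the rail tops, 22 mm above the table. The smaller disc seated here has its centre 35 mm above this point, 57 mm above the table.
- dryer: Fixed desk dryer left of the rack: white box 150 x 160 mm, gate plate on top 76 mm high, round fan at the back left (top 150 mm high, from x = 90, y = 20 mm). Origin on the table under the gate's middle; x away from robot at yaw 0 (within 0.15 rad). Slot 16 mm wide, lever stem 10 mm; from the off end it runs 25 mm along +x, 28 along +y, 25 along +x, 28 along +y to its far end, turns square.
- lever_knob (a point): Middle of the lever's knob: an upright black cylinder 26 mm in diameter, 26 mm high, from 95 to 121 mm above the table, this point 108 mm above it. The lever stays upright and slides level in the gate; it moves with about 1 N and stays where it is left.
- lever_out (a joint): Lever's travel along the dryer's +x, m: 0 at the off end, 0.025 in the middle leg, 0.050 in the last leg (3 mm of play either way).
- lever_left (a joint): Lever's travel along the dryer's +y, m: 0 in the off leg, 0.028 in the middle, 0.056 at the far end of the last slot (3 mm of play either way).
- paint_jar: Low glass paint jar with a white cap, 44 mm across, 50 mm high, in front of the rack. To be left alone. Origin at the middle of its underside.
- glue_jar: Low amber jar with a black cap, 40 mm across, 45 mm high, between rack and dryer, on the robot's side. To be left alone. Origin at the middle of its underside.
- spray_can: Yellow spray can, 52 mm across, 170 mm high, behind the easels. To be left alone. Origin at the middle of its underside.
- mug: White mug, 72 mm across, 80 mm high, behind the rack. To be left alone. Origin at the middle of its underside.
- tape_roll: Tape roll lying flat, 90 mm across, 22 mm high, behind the easels. To be left alone. Origin at the middle of its underside.
- figurine: Small terracotta-coloured figurine, 100 mm high, behind the rack. To be left alone. Origin at the middle of its underside.
- brush: Flat paint brush lying on the table on the robot's side of the easels, 150 mm long. To be left alone.
Mind the look-alikes: they are no part of the job. What is shaped like the rack but red is not meant.

How it is judged:
By the outcome, as a careful person would: the job done as asked, in the order asked, and still so for the second after the job is handed in, with the robot touching nothing.
It also fails if it takes over 67 s, if anything falls off the work surface, if the arm or the gripper's body presses on something with over 40 N, if the wrist force passes 120 N, or if a joint passes its speed limit or range.

## Working session

There is one attempt and no reset: what is moved stays moved. The work goes in short steps, each a Python script; the robot and the scene stay as the last script left them, time stands still between calls to the robot, and variables do not carry over. Pictures are saved under pics/ and viewed, about 8 in all and at most 12, crops included, and the job is handed in when it is done.

```bash
ls; mkdir -p pics; python3 - <<'E'
from workcell import robot
import cv2,pickle
for n in("scene","top"):
    s=robot.snapshot(n); cv2.imwrite(f"pics/{n}0.png",cv2.resize(s["img"][:,:,::-1],(800,600),interpolation=cv2.INTER_CUBIC)); pickle.dump(s,open(f"{n}0.pkl","wb"))
    print(n,s["fov_y"],s["cx"],s["cy"],s["R"],s["t"])
print(robot.pinch_z,robot.get_state())
E
```

```text
pics
scene 51.3219935928313 281.894385538067 218.14655607059834 [[-0.54798147  0.83648834 -0.0018875 ]
 [ 0.72020652  0.47065543 -0.50969209]
 [-0.42546313 -0.28066121 -0.86035481]] [ 0.3054634  -0.35705098  1.40041932]
top 44.6410156617641 271.993527433849 207.9797825880681 [[-0.01590141 -0.99971327 -0.01790337]
 [-0.98380921  0.0188402  -0.17822592]
 [ 0.17851212  0.01477946 -0.98382671]] [0.01271915 0.54924351 1.22988092]
0.0188 {'clock': 0.1, 'q': array([-1.19500717e+00,  3.20205683e-01,  1.56555415e+00, -3.32783106e-06,
        1.25741482e+00, -1.99986509e-02]), 'joint_vel': array([-1.74804462e-04,  3.38010471e-05, -3.41240316e-03, -1.39158107e-03,
       -1.15056940e-03, -1.23329373e-03]), 'tau': array([ 1.16419696e-04, -4.13333952e+01, -2.32509416e+01,  7.27504562e-02,
        4.21825703e-02, -5.27716008e-05]), 'position': array([ 0.22151448, -0.53012075,  0.21321829]), 'tcp_rot': array([[ 3.85535702e-01, -9.22692734e-01, -5.83549681e-04],
       [-9.22691563e-01, -3.85536142e-01,  1.47044395e-03],
       [-1.58174744e-03, -2.84722725e-05, -9.99998749e-01]]), 'ft_force': array([-0.7698922 , -0.62953289, -0.97959081]), 'ft_torque': array([ 0.03025125, -0.03442989,  0.0620236 ]), 'opening': 0.09134723509458027}
```

View pics/scene0.png

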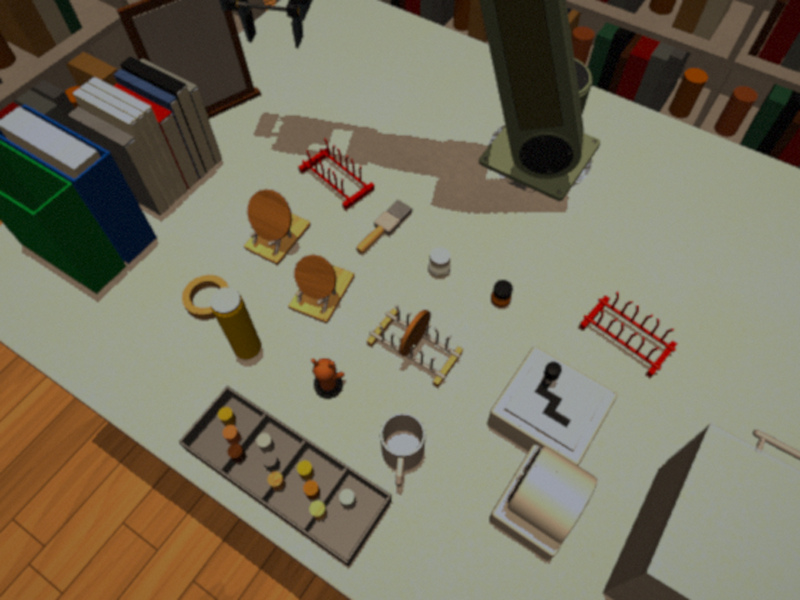

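View pics/top0.png

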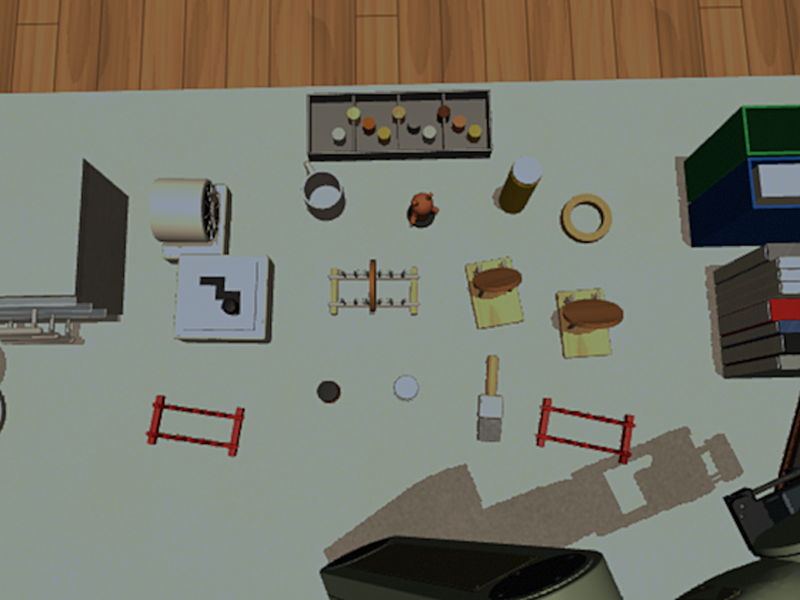

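```bash
cat > crop.py <<'E'
import cv2
def crop(img,x0,y0,x1,y1,k,name):
    c=cv2.resize(img[y0:y1,x0:x1,::-1],None,fx=k,fy=k,interpolation=cv2.INTER_CUBIC)
    c=cv2.convertScaleAbs(c,alpha=1.4)
    for u in range(-(-x0//10)*10,x1,10):
        X=int((u-x0+.5)*k); cv2.line(c,(X,0),(X,8),(0,0,255),1); cv2.putText(c,str(u),(X+1,18),0,.35,(0,0,255),1)
    for v in range(-(-y0//10)*10,y1,10):
        Y=int((v-y0+.5)*k); cv2.line(c,(0,Y),(8,Y),(0,0,255),1); cv2.putText(c,str(v),(9,Y+4),0,.35,(0,0,255),1)
    cv2.imwrite(f"pics/{name}.png",c)
E
python3 - <<'E'
import pickle
from crop import crop
t=pickle.load(open("top0.pkl","rb"))["img"];s=pickle.load(open("scene0.pkl","rb"))["img"]
crop(t,320,175,445,255,6,"tA");crop(t,115,170,300,245,4.3,"tB")
crop(s,160,125,255,230,5.7,"sA");crop(s,250,210,440,320,4.2,"sB")
E
```

```text
(no output)
```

View pics/tA.png

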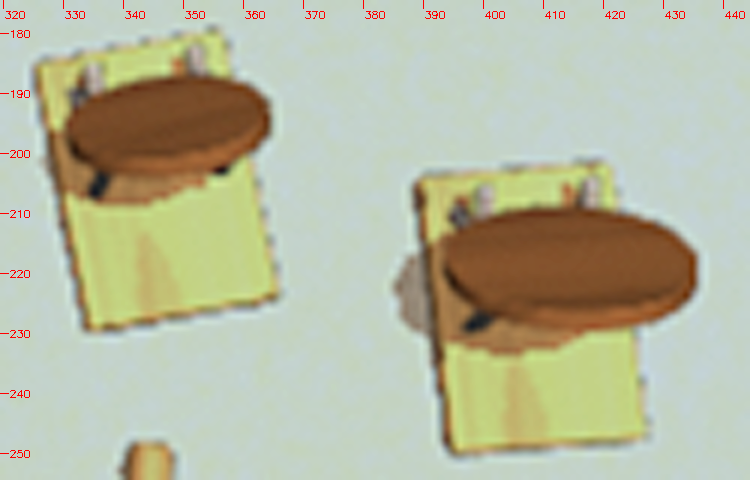

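View pics/tB.png

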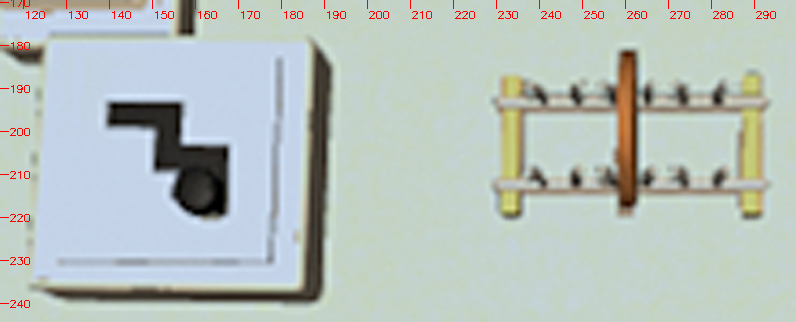

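View pics/sA.png

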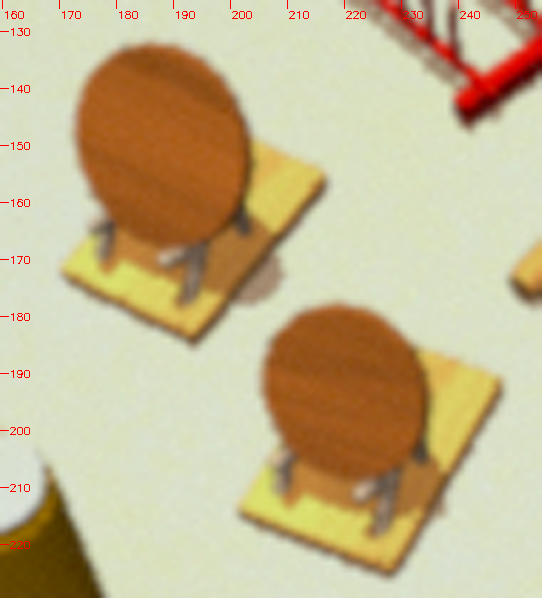

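View pics/sB.png

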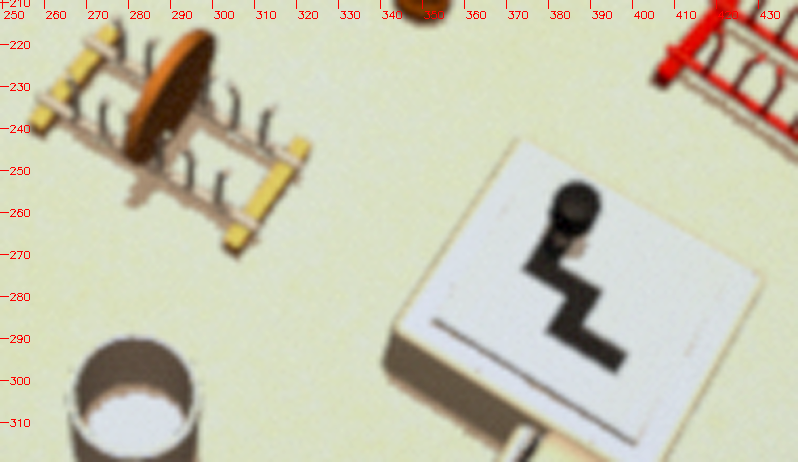

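```bash
cat > fit.py <<'E'
import numpy as np,pickle
from scipy.optimize import least_squares
cams={n:pickle.load(open(f"{n}0.pkl","rb")) for n in("top","scene")}
CR={"tA":("top",6,320,175),"tB":("top",4.3,115,170),"sA":("scene",5.7,160,125),"sB":("scene",4.2,250,210)}
def proj(cr,X):
    n,k,x0,y0=CR[cr];s=cams[n];c=np.atleast_2d(X)@s["R"].T+s["t"];f=210/np.tan(np.radians(s["fov_y"]/2))
    uv=f*c[:,:2]/c[:,2:]+[s["cx"],s["cy"]]
    return uv   # orig px
def pix(cr,p):
    n,k,x0,y0=CR[cr];return np.array(p,float)/k+[x0-.5,y0-.5]
def Rz(a):c,s=np.cos(a),np.sin(a);return np.array([[c,-s,0],[s,c,0],[0,0,1]])
def frame(p,L): L=np.atleast_2d(L);return L@Rz(p[2]).T+[p[0],p[1],0]
def circ(c,n,r,h=.0045):
    n=n/np.linalg.norm(n);a=np.cross(n,[.3,.5,.8]);a/=np.linalg.norm(a);b=np.cross(n,a)
    t=np.linspace(0,2*np.pi,181)[:,None];q=r*(np.cos(t)*a+np.sin(t)*b)
    return np.vstack([c+q+h*n,c+q-h*n])
def ext(cr,P,e): # e: l,r,t,b crop px
    n,k,x0,y0=CR[cr];uv=proj(cr,P)
    m=np.array([uv[:,0].min(),uv[:,0].max(),uv[:,1].min(),uv[:,1].max()])
    return m-(np.array(e)/k+np.array([x0,x0,y0,y0])-.5)
def report(n,r,f):
    print(n,np.round(r.x,4)); print("  res px",np.round(r.fun,1))
out={}
def easel(n,bt,bs,et,es,r,free):
    def f(p):
        sc=p[6];a,b=.06*sc,.042*sc
        L=[[a,b,.012],[a,-b,.012],[-a,-b,.012],[-a,b,.012]]
        W=frame(p,L); nn=Rz(p[2])@[np.sin(np.radians(55)),0,np.cos(np.radians(55))] 
        P=circ(p[3:6],nn,r)
        return np.r_[(proj("tA",W)-pix("tA",bt)).ravel(),(proj("sA",W[[1,0,3]])-pix("sA",bs)).ravel(),ext("tA",P,et),ext("sA",P,es),(sc-1)*(5 if free else 500)]
    r_=least_squares(f,[.5,-.2,0,.5,-.2,.07,1]);report(n,r_,f);x=r_.x
    print("   centre in easel frame",np.round(Rz(x[2]).T@(x[3:6]-[x[0],x[1],0]),4));out[n]=x
easel("large",[(418,180),(610,162),(648,437),(452,450)],[(62,268),(195,337),(327,178)],(443,698,207,330),(76,251,42,247),.05,False)
easel("small",[(38,65),(222,30),(279,296),(88,327)],[(239,510),(392,570),(502,383)],(65,272,75,175),(262,428,303,478),.042,True)
def fr(p):
    L=[[.025,.078,.022],[.025,-.078,.022],[-.025,.078,.022],[-.025,-.078,.022]];W=frame(p,L)
    P=circ(np.array([p[0],p[1],.061]),Rz(p[2])@[0,1,0],.046)
    return np.r_[(proj("tB",W)-pix("tB",[(497,103),(767,103),(495,185),(767,185)])).ravel(),(proj("sB",W)-pix("sB",[(252,224),(38,97),(305,163),(90,42)])).ravel(),ext("tB",P,(618,636,50,207)),ext("sB",P,(124,215,30,163))]
r=least_squares(fr,[.5,0,0]);report("rack",r,fr);out["rack"]=r.x
def fd(p):
    e=.008;L=[[.025+e,-e,.076],[.025-e,.028+e,.076],[.05+e,.028-e,.076],[.05+e,.056+e,.076],[.05-e,.056+e,.076],[0,0,.121]];W=frame(p,L)
    return np.r_[(proj("tB",W)-pix("tB",[(229,146),(155,172),(183,102),(107,102),(107,127),(199,190)])).ravel(),(proj("sB",W)-pix("sB",[(523,268),(602,290),(547,330),(615,374),(628,350),(577,203)])).ravel()]
r=least_squares(fd,[.5,.3,0]);report("lever",r,fd);out["lever"]=r.x
pickle.dump(out,open("fit.pkl","wb"))
E
python3 fit.py
```

```text
large [ 0.5043 -0.3417  0.0601  0.5109 -0.3422  0.076   0.9996]
  res px [-0.5 -0.8  0.1 -0.4 -0.1  0.3 -0.6  0.7 -0.9  0.  -0.4 -0.2  0.3 -1.3
 -0.2  0.2 -0.5  0.6 -0.7  0.6 -0.2  0.3 -0.2]
   centre in easel frame [ 0.0065 -0.0009  0.076 ]
small [ 0.5629 -0.1848  0.1565  0.5742 -0.1838  0.0696  0.9761]
  res px [-0.6 -0.4 -0.2 -0.  -0.5 -0.4 -0.2  0.  -0.4 -0.7 -0.4 -0.5 -0.1 -0.9
 -0.1  0.  -0.4  0.6 -0.7  0.5 -0.4  0.5 -0.1]
   centre in easel frame [ 0.0113 -0.0007  0.0696]
rack [ 0.5689  0.0316 -0.015 ]
  res px [ 0.6 -0.2 -1.5 -0.5  0.8 -0.2 -1.4 -0.4  0.5 -0.2  1.  -0.5 -1.7 -0.5
 -0.5 -1.  -0.5  0.4 -0.   0.5 -1.   0.6 -0.9  1.2]
lever [ 0.5284  0.2671 -0.0226]
  res px [ 0.3 -0.2 -0.6  0.1  0.1  0.1  0.1  0.  -0.3  0.6 -0.9 -0.3 -0.8  0.4
  0.4 -0.2 -0.9  0.3  0.1  0.1  0.2  0.3 -0.1 -1.3]
```

```bash
cat > h.py <<'E'
import numpy as np,pickle,cv2
from workcell import robot
F=pickle.load(open("fit.pkl","rb"))
def Rz(a):c,s=np.cos(a),np.sin(a);return np.array([[c,-s,0],[s,c,0],[0,0,1]])
def ori(x,z): return np.column_stack([x,np.cross(z,x),z])
def easel(n):
    p=F[n];u=Rz(p[2])@[-np.sin(np.radians(35)),0,np.cos(np.radians(35))];nn=Rz(p[2])@[np.cos(np.radians(35)),0,np.sin(np.radians(35))]
    return p[3:6],u,nn
RAD=dict(large=.05,small=.042); D=.028; GAP=dict(large=.042,small=-.042)
DOWN=np.array([0,0,-1.])
def grasp(n,s): c,u,nn=easel(n);return c+u*(RAD[n]-D),ori(s*nn,-u),u
def place(n,s):
    p=F["rack"];h=np.sqrt(RAD[n]**2-.025**2)+.022  # replaced by given centre heights
    h=dict(large=.066,small=.057)[n]
    return np.array([p[0],p[1],0])+Rz(p[2])@[0,GAP[n],0]+[0,0,h+RAD[n]-D],ori(s*(Rz(p[2])@[0,1,0]),DOWN)
def st(msg=""):
    s=robot.get_state();print(msg,"t=%.2f"%s["clock"],np.round(s["position"],4),"F",np.round(s["ft_force"],1),"open %.4f"%s["opening"]);return s
def snap(n,tag):
    s=robot.snapshot(n);pickle.dump(s,open(tag+".pkl","wb"));return s["img"]
E
python3 - <<'E'
from h import *
r=lambda p,R:(lambda q:None if q is None else np.round(q,2))(robot.ik(p,R))
for n in("large","small"):
  for s in(1,-1):
    p,R,u=grasp(n,s);print(n,s,"grasp",np.round(p,3),r(p,R),"pre",r(p+u*.09,R))
    p,R=place(n,s);print("   place",np.round(p,3),r(p,R),"hover",r(p+[0,0,.13],R))
p=F["lever"]
for ax in([1,0,0],[-1,0,0],[0,1,0],[0,-1,0]):print(ax,r([p[0],p[1],.093],ori(Rz(p[2])@ax,DOWN)))
E
```

```text
large 1 grasp [ 0.498 -0.343  0.094] [-0.88  0.36  2.05  1.    0.59 -1.76] pre [-0.98  0.21  2.02  0.81  0.75 -1.61]
   place [0.569 0.074 0.088] [ 0.11  0.42  1.74 -0.    0.97 -1.45] hover [ 0.11  0.32  1.56 -0.    1.27 -1.45]
large -1 grasp [ 0.498 -0.343  0.094] [-0.88  0.36  2.05  1.    0.59  1.39] pre [-0.98  0.21  2.02  0.81  0.75  1.54]
   place [0.569 0.074 0.088] [ 0.11  0.42  1.74 -0.    0.97  1.69] hover [ 0.11  0.32  1.56 -0.    1.27  1.69]
small 1 grasp [ 0.566 -0.185  0.081] [-0.55  0.34  2.14  1.16  0.42 -1.73] pre [-0.63  0.17  2.13  0.86  0.56 -1.47]
   place [ 0.568 -0.01   0.071] [-0.04  0.44  1.78 -0.    0.93 -1.59] hover [-0.04  0.32  1.6  -0.    1.22 -1.59]
small -1 grasp [ 0.566 -0.185  0.081] [-0.55  0.34  2.14  1.16  0.42  1.41] pre [-0.63  0.17  2.13  0.86  0.56  1.68]
   place [ 0.568 -0.01   0.071] [-0.04  0.44  1.78 -0.    0.93  1.55] hover [-0.04  0.32  1.6  -0.    1.22  1.55]
[1, 0, 0] [ 0.45  0.44  1.7  -0.    1.    0.47]
[-1, 0, 0] None
[0, 1, 0] [ 0.45  0.44  1.7  -0.    1.   -1.1 ]
[0, -1, 0] [ 0.45  0.44  1.7  -0.    1.    2.04]
```

Candidates in the top picture:
- **Discs:** (592,313) fits the 100 mm radius, so it is the large one. (497,281) is the small one. (373,288) is the spare, standing in the rack.
- **Racks:** the wooden one at (373,288) is the target. The red look-alikes at (195,425) and (585,430) are not.

The crops confirm this choice: the fit residuals are about 1 px or less for discs and lever, up to 1.7 px at the rack rails.

```bash
python3 - <<'E'
from h import *
from crop import crop
p,R,u=grasp("large",1)
robot.move_gripper(.05,15)
robot.move_pose(p+u*.09,R); st("pre")
robot.move_l(p,R,.12); st("at")
a=snap("scene","g1");b=snap("top","g1t")
crop(a,155,95,255,195,5.5,"g1a");crop(b,355,170,455,270,5.5,"g1b")
cv2.imwrite("pics/g1.png",cv2.resize(np.hstack([cv2.imread("pics/g1a.png"),cv2.imread("pics/g1b.png")]),(800,400)))
E
```

```text
pre t=2.28 [ 0.4469 -0.3466  0.1681] F [ 0.2  0.3 -0.8] open 0.0500
at t=3.18 [ 0.4983 -0.3432  0.0944] F [ 1.2 -0.1  0.6] open 0.0501
```

View pics/g1.png

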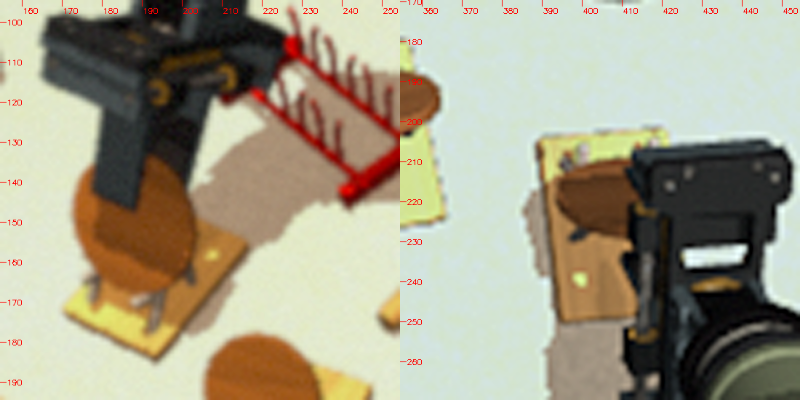

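The picture shows the fingers straddling the large disc, with the pad centred across it (scene px ~(185,140)) and clear of the bars.

```bash
python3 - <<'E'
from h import *
from crop import crop
robot.move_gripper(0,25); st("closed")
p,R,u=grasp("large",1)
robot.move_l(p+u*.14,R,.15); st("off")
P,Q=place("large",1)
robot.move_pose(P+[0,0,.12],Q); st("hover")
a=snap("scene","h1");b=snap("top","h1t")
crop(a,240,170,350,280,5,"a");crop(b,215,140,325,250,5,"b")
cv2.imwrite("pics/h1.png",cv2.resize(np.hstack([cv2.imread("pics/a.png"),cv2.imread("pics/b.png")]),(800,400)))
E
```

```text
closed t=3.98 [ 0.4982 -0.343   0.094 ] F [-0.2  0.3 -0.2] open 0.0084
off t=5.07 [ 0.4181 -0.3474  0.208 ] F [-0.2  0.6 -1.7] open 0.0085
hover t=6.72 [0.5693 0.0726 0.2077] F [ 1.   0.2 -0.9] open 0.0087
```

View pics/h1.png

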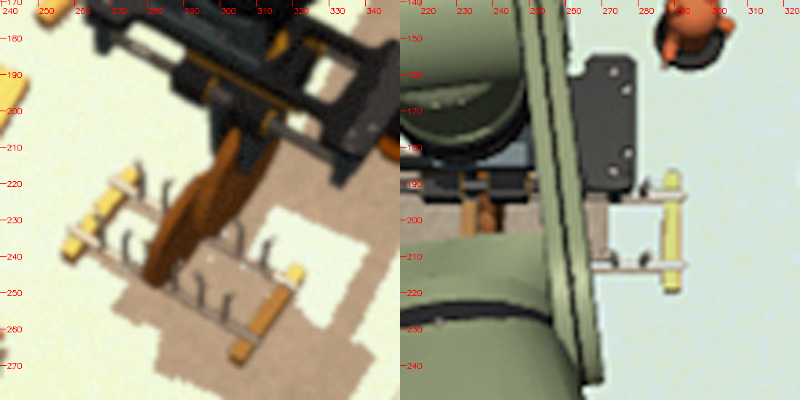

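The scene picture shows the large disc held upright at px ~(300,205), over the dryer-end gap and behind the spare (~(283,225)). Now I lower it, watching the contact force.

```bash
cat >> h.py <<'E'
def setdown(n,s=1):
    P,Q=place(n,s)
    robot.move_l(P+[0,0,.05],Q,.12); st("above tines")
    robot.move_l(P+[0,0,.010],Q,.06); robot.dwell(.15); s0=st("low"); f0=s0["ft_force"]
    for k in range(1,17):
        robot.move_l(P+[0,0,.010-.001*k],Q,.03)
        s=robot.get_state(); d=s["ft_force"]-f0
        print(k,np.round(s["position"]-P,4),np.round(d,1))
        if d[2]>2.5: break
    return P,Q,k
E
python3 - <<'E'
from h import *
setdown("large")
E
```

```text
above tines t=7.56 [0.5701 0.0734 0.1386] F [-0.1 -0.1 -1.3] open 0.0087
low t=8.53 [0.5698 0.0736 0.0985] F [-0.2 -0.8 -1. ] open 0.0091
1 [ 0.     -0.      0.0091] [-0.3  0.1  1.2]
2 [-0.0001 -0.      0.0079] [-0.   1.9  0.3]
3 [-0.0001 -0.      0.0069] [0.6 1.1 1.1]
4 [-0.0001 -0.      0.0059] [0.3 0.2 0.2]
5 [-0.0001 -0.      0.0049] [0.5 0.7 0.2]
6 [-0.0001 -0.      0.0039] [-0.8  0.5  1. ]
7 [-0.0001 -0.      0.0029] [ 0.1  0.1 -0.3]
8 [-0.0001 -0.      0.0019] [0.2 0.4 0.2]
9 [-0.0001  0.      0.0009] [-0.8  1.   0.1]
10 [-0.0001 -0.     -0.0001] [0.1 1.5 0.3]
11 [ 0.0001  0.     -0.0005] [-0.8  1.7  4.6]
```

```bash
python3 - <<'E'
from h import *
from crop import crop
P,Q=place("large",1)
robot.move_gripper(.024); st("rel")
robot.move_l(P+[0,0,.11],Q,.15); robot.move_gripper(.05)
p,R,u=grasp("small",1)
robot.move_pose(p+u*.10,R); st("pre")
robot.move_l(p,R,.12); st("at")
a=snap("scene","g2");b=snap("top","g2t")
crop(a,195,150,305,260,5,"a");crop(b,215,160,325,270,5,"b")
cv2.imwrite("pics/g2.png",cv2.resize(np.hstack([cv2.imread("pics/a.png"),cv2.imread("pics/b.png")]),(800,400)))
E
```

```text
rel t=11.72 [0.5695 0.0735 0.0868] F [-0.4  0.   0.2] open 0.0241
pre t=14.28 [ 0.5104 -0.1937  0.1636] F [0.8 0.1 0.1] open 0.0500
at t=15.27 [ 0.5665 -0.1847  0.0813] F [ 0.1 -0.1 -0.4] open 0.0502
```

View pics/g2.png

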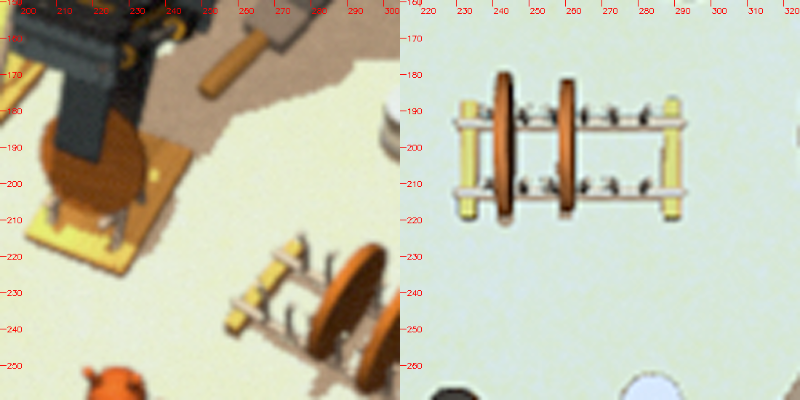

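The large disc stands upright in the dryer-end gap (top px ~(242,200)) and the spare is unmoved at (260,200). The fingers straddle the small disc centrally.

```bash
python3 - <<'E'
from h import *
robot.move_gripper(0,25); st("closed")
p,R,u=grasp("small",1)
robot.move_l(p+u*.14,R,.15); st("off")
P,Q=place("small",1)
robot.move_pose(P+[0,0,.13],Q); st("hover")
setdown("small")
E
```

```text
closed t=16.07 [ 0.5662 -0.185   0.0811] F [0.  0.3 0.2] open 0.0089
off t=17.15 [ 0.4869 -0.1972  0.195 ] F [ 0.1 -0.6 -0.4] open 0.0090
hover t=18.00 [ 0.5673 -0.0105  0.1997] F [-0.2  0.1  1. ] open 0.0089
above tines t=18.82 [ 0.5686 -0.011   0.1218] F [0.1 0.4 0.4] open 0.0087
low t=19.78 [ 0.5686 -0.0104  0.0815] F [-0.4  0.1 -0.2] open 0.0089
1 [0.     0.     0.0091] [-0.7 -0.2  0.2]
2 [-0.0001 -0.      0.0079] [ 0.2  0.2 -0.4]
3 [-0.0001  0.      0.0069] [-0.2 -0.  -0.5]
4 [-0.0001  0.      0.0059] [ 0.6 -0.1  0. ]
5 [-0.      0.      0.0049] [ 0.5 -0.4 -0.6]
6 [-0.0001 -0.      0.0039] [-0.1 -0.9  0.6]
7 [-0.0001  0.      0.0029] [-0.4 -0.3  0.3]
8 [-0.0001 -0.      0.0019] [-0.5 -0.2 -0.3]
9 [-0.0001  0.      0.0009] [ 0.2 -1.1  0. ]
10 [ 0.0002 -0.      0.0001] [0.5 0.2 0.9]
11 [ 0.0002 -0.     -0.0001] [-1.3 -0.6  5.6]
```

```bash
python3 - <<'E'
from h import *
P,Q=place("small",1)
robot.move_gripper(.024); st("rel")
robot.move_l(P+[0,0,.13],Q,.15); robot.move_gripper(.06)
p=F["lever"];Rl=Rz(p[2]);Q=ori(Rl@[0,1,0],DOWN)
pt=lambda x,y,z=.093:np.array([p[0],p[1],z])+Rl@[x,y,0]
robot.move_pose(pt(0,0,.19),Q); robot.move_l(pt(0,0),Q,.1); robot.dwell(.1); st("at knob")
robot.move_gripper(0,10); st("grip")
for x,y in[(.0125,0),(.025,0),(.025,.014),(.025,.028),(.0375,.028),(.05,.028)]:
    robot.move_l(pt(x,y),Q,.05); s=st((x,y))
    if np.linalg.norm(s["ft_force"][:2])>12: print("STOP");break
snap("top","l1");snap("scene","l1s")
E
```

```text
rel t=22.98 [ 0.5681 -0.0104  0.0698] F [-0.  -0.5  0.1] open 0.0240
at knob t=27.02 [0.5289 0.2674 0.0938] F [ 0.2 -0.   0.2] open 0.0600
grip t=27.63 [0.5285 0.2673 0.0931] F [ 0.3  0.5 -0.4] open 0.0254
(0.0125, 0) t=28.03 [0.5419 0.2669 0.0931] F [0.8 0.9 0.1] open 0.0257
(0.025, 0) t=28.43 [0.5542 0.2665 0.0931] F [ 1.3 -1.2  0.7] open 0.0259
(0.025, 0.014) t=28.87 [0.5538 0.2815 0.093 ] F [0.7 0.6 0.7] open 0.0258
(0.025, 0.028) t=29.30 [0.554  0.2953 0.0931] F [-0.1  0.4  1.5] open 0.0262
(0.0375, 0.028) t=29.70 [0.5675 0.2943 0.0931] F [1.  0.9 0.9] open 0.0259
(0.05, 0.028) t=30.10 [0.5799 0.2938 0.093 ] F [0.2 0.2 1.7] open 0.0260
```

```bash
python3 - <<'E'
from h import *
from crop import crop
p=F["lever"];Rl=Rz(p[2]);Q=ori(Rl@[0,1,0],DOWN)
pt=lambda x,y,z=.093:np.array([p[0],p[1],z])+Rl@[x,y,0]
for y in(.042,.055,.056,.057,.058,.059,.060):
    robot.move_l(pt(.05,y),Q,.04); s=st(y)
    if s["ft_force"][1]<-4: break
robot.move_gripper(.05); st("open")
robot.move_l(pt(.05,.057,.2),Q,.15)
robot.move_pose([.35,.25,.3],Q); st("away")
a=snap("scene","f");b=snap("top","ft")
crop(a,240,200,440,350,4,"fs");crop(b,115,165,315,245,4,"ft")
E
```

```text
0.042 t=30.70 [0.5794 0.3088 0.0931] F [1.4 1.  1.9] open 0.0256
0.055 t=31.18 [0.5797 0.3217 0.093 ] F [0.5 1.6 2.3] open 0.0254
0.056 t=31.43 [0.5796 0.3219 0.093 ] F [-0.   0.8  1.7] open 0.0257
0.057 t=31.68 [0.5797 0.3228 0.0929] F [ 0.7 -1.   0.5] open 0.0258
0.058 t=31.93 [0.5797 0.324  0.0929] F [ 0.2 -1.   1.6] open 0.0256
0.059 t=32.17 [0.5797 0.3249 0.093 ] F [ 1.1 -2.2  1.1] open 0.0256
0.06 t=32.42 [0.5797 0.3251 0.0928] F [ 1.3 -4.   1.6] open 0.0257
open t=32.98 [0.5797 0.3262 0.093 ] F [0.5 0.5 0.3] open 0.0502
away t=34.87 [0.3508 0.2504 0.2995] F [-0.4  0.2 -0.1] open 0.0500
```

View pics/fs.png

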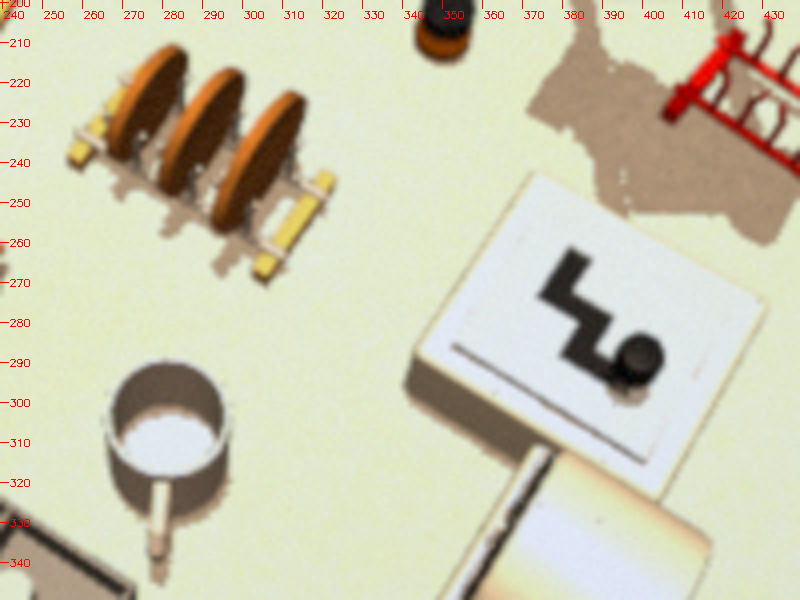

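View pics/ft.png

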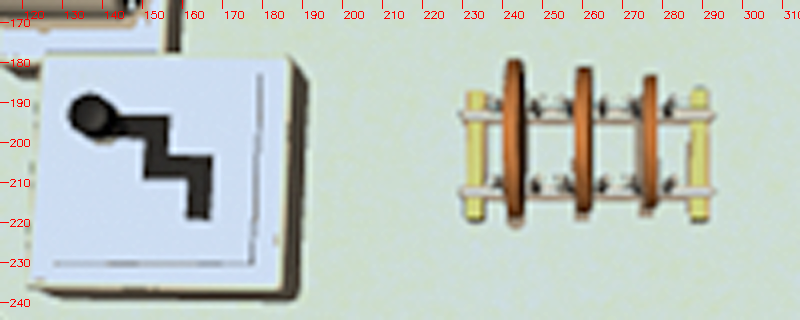

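All three discs stand upright in their gaps (top px 241, 258 and 275). The knob sits at the far end of the last slot (top px ~(137,193)), and the robot is clear.

```bash
python3 -c "
from workcell import robot
robot.job_done()"
```

```text
the job is handed in; nothing more can be done
```

The job is handed in, done in the order asked. The robot clock read about 35 s at my last check, against the 67 s limit.

- **Discs:** I drew the large disc off its easel and lowered it in 1 mm steps into the gap nearest the dryer, then did the same with the small disc in the opposite end gap. I released each only after feeling it touch the rails, at 4.6 N for the large one and 5.6 N for the small one. Both touched within 1 mm of the height I expected.
- **Lever:** I took the lever by its knob through the zigzag gate and pressed it gently against the far end of the last slot, until it pushed back with about 4 N. Then I let go.
- **Last checks:** The final pictures show all three discs upright in their gaps, with the middle one where it was. The lever is at the far end of its slot, and the gripper is open and clear of everything. The mug, the fan and the glue jar's edge looked undisturbed. I did not check the other loose objects in a final picture, but the arm never went near them. None of the checks failed or disagreed.

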